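Load the reagent bottle onto the bottle-present pin

TASK

The dosing pump will not start until its bottle dock senses a bottle. Take the smaller of the two screw-capped reagent bottles and stand it upright in the round nest of the dock, so that its weight holds the sensing pin down; lower it in gently rather than dropping it, and let go. Leave the larger bottle standing where it is.

Things in the scene. Friction and masses are not known exactly. Their poses are not given: they have to be found in the camera images.
- small_bottle: The bottle to load: a clear round glass reagent bottle with a blue screw cap, 54 mm in diameter and 114 mm tall, 0.2 to 0.35 kg, standing upright. Straight-sided (54 mm) from the foot up to 65 mm, then a shoulder; the cap, 42 mm in diameter, takes the top 22 mm. Origin: centre of its underside; z up along its axis.
- large_bottle: Bystander, to be left alone: a bottle of the same make but larger, 68 mm in diameter and 145 mm tall, 0.45 kg, loose, standing upright. Origin: centre of its underside; z up. The two bottles can stand either way round, their axes at least 130 mm apart.
- dock: Bottle dock, fixed: a square aluminium plate 110 x 110 x 12 mm with a round grey wall on top (the nest: 76 mm inner, 86 mm outer diameter, 14 mm high, rim 26 mm above the bench). The nest's floor is the plate's top, 12 mm above the bench; the sensing pin stands in its middle. A connector sticks out 18 mm at the +x edge. Origin: centre of the plate's underside, straight below the pin; z up.
- dock_pin (a joint): The dock's sensing pin: a round steel plunger, 14 mm in diameter, in the centre of the nest; free, it stands 6 mm above the nest's floor. Value in m: 0 free, 0.006 flush with the floor, as under a standing bottle. A light spring resists it (0.2 N at first, 0.8 N when flush; much less than the small bottle's weight) and lifts it when unloaded.
Mind the look-alikes: they are no part of the job. Leave any purple look-alike of the small_bottle alone.

How it is judged:
At the end, for the whole second after the job is handed in: The small bottle stands at rest on the floor of the dock's nest, upright within 5 degrees and within 15 mm of its centre, and holds the sensing pin down (at least 4.5 of its 6 mm); the large bottle stands upright within 30 mm of where it was (value of joint dock_pin above 0.0045 m and horizontal distance between small_bottle and dock below 0.015 m and z of small_bottle in the frame of dock below 0.016 m and angle between each of small_bottle, large_bottle's own z axis and vertical below 0.09 rad and linear speed of small_bottle below 0.02 m/s and distance of large_bottle from where it was at the start of the episode below 0.03 m); the robot touches nothing.
It fails at once if the small bottle was dropped: let go over the dock while more than 20 mm above the nest's floor (horizontal distance between small_bottle and dock below 0.06 m and z of small_bottle in the frame of dock above 0.032 m and contact force between the fingers and small_bottle below 0.1 N).
It fails at once if the large bottle was tipped or pushed away (angle between large_bottle's own z axis and vertical above 0.35 rad or distance of large_bottle from where it was at the start of the episode above 0.05 m).
It also fails if it takes over 40 s, if anything falls off the work surface, if the arm or the gripper's body presses on something with over 40 N, if the wrist force passes 120 N, or if a joint passes its speed limit or range.

ROBOT

A 6-joint arm with a two-finger parallel gripper is mounted at the origin on a cart in front of the work surface, level with it; the furniture and walls round the work are solid. World frame = base frame: x ahead of the robot, y to its left, z up, the work surface at z = 0. Lengths are in m, angles in rad, forces in N, time in s.
With the tool pointing down it reaches from about 0.35 to 0.975 m from the base axis. Payload 4.9 kg.
Tool frame: the origin (TCP) lies at the very end of the fingers, on their centre line; the grasp point (between the pads) lies 19 mm behind it; z points along the fingers, y is the line along which they close (so a half turn about z gives the same grasp; the last joint's range is limited). The gripper opens to 85 mm and grips with 20 to 120 N. Pads are 22 mm wide; open, the fingers measure 114 mm over their backs; the gripper's body (76 mm by 85 mm) begins 54 mm behind the grasp point. The pads swing forward as they close: fully open they stand 13 mm farther back than shut.
Start: joints at [1.152, 0.053, 1.613, -0, 1.476, -0.119], TCP at [0.185, 0.597, 0.231] pointing down, gripper open.
Joint ranges: [-3.01, 3.01], [-1.01, 2.22], [0.06, 2.58], [-1.02, 4.17], [0.09, 2.62], [-3.14, 3.14]. Speed limits (rad/s): [2.57, 2.57, 3.14, 3.14, 3.14, 3.14].

INTERFACE

Orientations are given as a unit quaternion [w, x, y, z].
In Python, from plant import state, optics, ticket, nets gives the robot as it stands. The module is installed in compiled form; this text tells all that it offers.
- The arm moves only by the shell command python3 -m inch 'ROWS' [OPENING]. ROWS is JSON, a list of rows, each an object of numbers: "dx", "dy", "dz": the shift along the tool's x, y, z as a fraction of full scale; "rx", "ry", "rz": the turn, a rotation vector about the tool's x, y, z as a fraction of full scale. In form: [{"dx": .., "dy": .., "dz": .., "rx": .., "ry": .., "rz": ..}, ...]. A call has 1 to 5 rows; each row is the pose to reach, as a shift and turn from the pose commanded when the call began, along the tool's axes at that moment; what a row does not reach only later rows make up. Full scale, the value 1, is 0.8 m for a shift and 1.5 rad for a turn. A row lasts 1/10 s, in which the tool goes at most 50 mm and 8.59 degrees, less where a joint would pass 70% of its speed; a pose out of reach is approached as far as the arm can. A call with a number of a shift or a turn outside -1 to 1 is refused whole. A call with a gripper value outside its range is refused whole. OPENING is the opening, from -1 (shut) to 1 (fully open), set as the call begins (- or left out, the last holds). The fingers move at their own pace and stop on an object; the grip force is fixed at half the most. Time passes only in rows, so rows that repeat a pose let the fingers close. It gives the time, the measured TCP pose, the force, the opening and the grip force at its end, in the units of the state.
- state(): the state, without advancing time (a new reading comes with each control period).
- optics.grab_frame(name): name is "scene" or "top"; returns the picture (384x512x3 uint8, red, green, blue); there is no depth.
- optics.camera_info(name): a dict with "fx", "fy", "cx", "cy" (pixels), "R" (3x3) and "t" (3): a world point X has camera coordinates R X + t. Camera axes: x right, y down, z forward; pixel columns grow to the right and rows downward; lengths in m; the calibration is good to about 2 mm. A picture is of the moment at which its call begins. camera_info takes no time and is no camera call.
- ticket.job_done(): hands the job in; it is judged then, once.
Trained networks look in the newest picture that a camera, given by its name, has taken for a name from the list of things; names that differ only in an ending like _2 or _b are one class to them, and where a whole thing is asked for, a point or a joint stands for the part that bears it (a point fixed in the world has none). Each returns a list of dicts, best first, with "confidence" (0 to 1); they miss things now and then, are a little off and sometimes report something else, mostly with a low value. They report only what shows in the picture. A call takes as long as a camera call. They do not tell look-alikes from the thing itself.
- nets.boxes_of(camera, name): "bbox" ([centre column, centre row, width, height] in pixels, round what is visible of it).
- nets.outline_of(camera, name): "pixels" (384x512 bool, what is visible of it) and "bbox" ([centre column, centre row, width, height] in pixels, round what is visible of it).
The state is a dict: "time": time; "joint_pos": joint angles; "joint_vel": joint speeds; "joint_efforts": joint torques, N m; "tool_pos": TCP position; "tool_rot": TCP orientation; "contact_force": force on the tool from outside, world axes, zero at the start; "ft_torque": the same for the moment, N m; "gripper_width": opening from 0.0 (shut) to 1.0 (fully open); "grasp_force": force on a finger pad.
Only numpy, scipy, OpenCV 4.12 (cv2) and the standard library are available. Lean on these libraries where they do the work, as an engineer would, in place of code of your own. Each camera call takes 0.05 s, during which the arm holds its last target. There are 200 camera calls.

## Working session

There is one attempt and no reset: what is moved stays moved. The work goes in short steps, Python scripts to look and compute and a shell command to move; the robot and the scene stay as the last step left them, time stands still between calls to the robot, and variables do not carry over. Pictures are saved under pics/ and viewed, at most 10 in all, crops included, and the job is handed in when it is done.

```bash
mkdir -p pics; cat > h.py <<'E'
import numpy as np, cv2
from plant import state, optics, ticket, nets
from scipy.spatial.transform import Rotation as Ro
def ray(cam,u,v,z):
    c=optics.camera_info(cam);R=np.array(c["R"]);t=np.array(c["t"])
    o=-R.T@t;d=R.T@np.array([(u-c["cx"])/c["fx"],(v-c["cy"])/c["fy"],1]);return o+d*(z-o[2])/d[2]
def proj(cam,X):
    c=optics.camera_info(cam);p=np.array(c["R"])@np.array(X)+np.array(c["t"]);return c["cx"]+c["fx"]*p[0]/p[2],c["cy"]+c["fy"]*p[1]/p[2]
def tool(X):
    "shift to world TCP target X, in tool axes, fraction of full scale"
    s=state();q=s["tool_rot"];R=Ro.from_quat([q[1],q[2],q[3],q[0]])
    return R.inv().apply(np.array(X)-s["tool_pos"])/.8
E
python3 - <<'E'
from h import *
np.set_printoptions(precision=4,suppress=True)
ims=[optics.grab_frame(c) for c in("scene","top")]
for c,i in zip(("scene","top"),ims):
    cv2.imwrite(f"pics/{c}0.png",i[:,:,::-1])
    k=optics.camera_info(c);print(c,"pos",-np.array(k["R"]).T@k["t"],k["fx"])
    for n in("small_bottle","large_bottle","dock","dock_pin"):
        for b in nets.boxes_of(c,n):print(n,np.round(b["bbox"],1),round(b["confidence"],2))
s=state();print({k:s[k] for k in("time","tool_pos","tool_rot","gripper_width")})
E
```

```text
scene pos [-0.0994 -0.5353  0.641 ] 350.90802499434665
small_bottle [188.4 171.8  19.2  35.2] 0.86
small_bottle [205.6 155.9  18.6  39.2] 0.73
small_bottle [195.1 137.2  14.4  26.2] 0.53
large_bottle [281.1 180.6  23.4  54.5] 0.72
dock [343.9 231.9  55.1  42.4] 0.58
top pos [0.413  0.0253 1.1309] 357.53254370642674
small_bottle [193.8 223.4  21.9  18.1] 0.81
small_bottle [154.1 180.1  31.1  21.4] 0.67
small_bottle [182.5 193.9  21.   17.4] 0.63
large_bottle [279.8 179.2  21.8  22.3] 0.69
dock [345.6 180.1  41.8  40. ] 0.93
{'time': 0.5, 'tool_pos': array([0.1845, 0.5971, 0.2313]), 'tool_rot': array([ 0.    ,  0.1493,  0.9888, -0.    ]), 'gripper_width': 1.0033365867344277}
```

View pics/scene0.png

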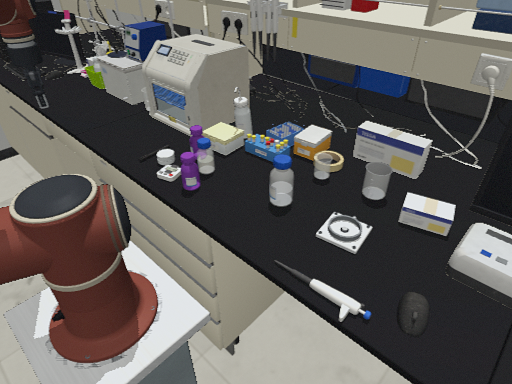

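View pics/top0.png

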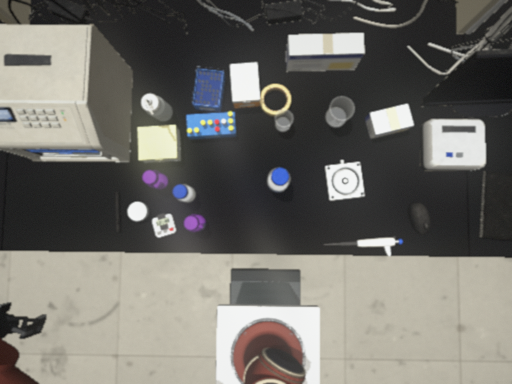

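The scene holds one blue-capped small bottle (scene 205,156; top 183,193) with purple look-alikes on either side (top 154,180 and 194,223). The large bottle is at top 279,180 and the dock at 345,180. Next I'll localise the cap and the dock precisely.

```bash
cat > m.py <<'E'
from h import *
from scipy.optimize import least_squares
np.set_printoptions(precision=4,suppress=True)
for c in("scene","top"): optics.grab_frame(c)
def cyl(p,segs):
    a=np.linspace(0,2*np.pi,48);return np.array([[p[0]+r*np.cos(t),p[1]+r*np.sin(t),z] for r,z in segs for t in a])
def hullbox(cam,P):
    q=np.array([proj(cam,X) for X in P]);lo,hi=q.min(0),q.max(0);return np.r_[(lo+hi)/2,hi-lo]
S=[(.027,0),(.027,.065),(.021,.092),(.021,.114)];L=[(.034,0),(.034,.085),(.021,.12),(.021,.145)];pu=S
def fit(segs,b,x0):
    f=lambda p:np.concatenate([hullbox(c,cyl(p,segs))-b[c] for c in b])
    s=least_squares(f,x0,diff_step=1e-3,loss="soft_l1");return s.x,s.fun
B={c:[np.array(b["bbox"]) for b in nets.boxes_of(c,"small_bottle")] for c in("scene","top")}
near=lambda c,u,v:min(B[c],key=lambda b:np.hypot(b[0]-u,b[1]-v))
for n,s,t in(("blue",(205.6,156),(182.5,194)),("purA",(188,172),(194,223)),("purB",(195,137),(154,180))):
    for cams in (("scene","top"),("top",),("scene",)):
        b={c:near(c,*(s if c=="scene" else t)) for c in cams}
        print(n,cams,*fit(S,b,ray("top",*t,.06)[:2]))
# blue cap centroids
hsv=cv2.cvtColor(optics.grab_frame("top"),cv2.COLOR_RGB2HSV)
m=cv2.inRange(hsv,(100,120,60),(122,255,255));
n,l,st,ce=cv2.connectedComponentsWithStats(m)
for i in range(1,n):
    if st[i,4]>40: print("blue blob",st[i],ce[i],ray("top",*ce[i],.108))
for c in("scene","top"):
    o=nets.outline_of(c,"dock")
    if o: b=o[0]["bbox"];print(c,b,o[0]["confidence"],ray(c,b[0],b[1],.012))
g=cv2.cvtColor(optics.grab_frame("top"),cv2.COLOR_RGB2BGR)
x=cv2.resize(g[155:245,125:215],(540,540),interpolation=cv2.INTER_CUBIC);y=cv2.resize(g[155:205,320:370],(260,260),interpolation=cv2.INTER_CUBIC)
o=np.zeros((540,800,3),np.uint8);o[:,:540]=x;o[:260,540:]=y
s=optics.grab_frame("scene")[205:260,310:380,::-1];o[270:474,540:]=cv2.resize(s,(260,204),interpolation=cv2.INTER_CUBIC)
cv2.imwrite("pics/crop.png",o)
E
python3 m.py
```

```text
Traceback (most recent call last):
  File "m.py", line 18, in <module>
    print(n,cams,*fit(S,b,ray("top",*t,.06)[:2]))
                  ~~~^^^^^^^^^^^^^^^^^^^^^^^^^^^
  File "m.py", line 12, in fit
    s=least_squares(f,x0,diff_step=1e-3,loss="soft_l1");return s.x,s.fun
  File "m.py", line 11, in <lambda>
    f=lambda p:np.concatenate([hullbox(c,cyl(p,segs))-b[c] for c in b])
                               ~~~~~~~^^^^^^^^^^^^^^^
  File "m.py", line 8, in hullbox
    q=np.array([proj(cam,X) for X in P]);lo,hi=q.min(0),q.max(0);return np.r_[(lo+hi)/2,hi-lo]
                ~~~~^^^^^^^
  File "h.py", line 8, in proj
    c=optics.camera_info(cam);p=np.array(c["R"])@np.array(X)+np.array(c["t"]);return c["cx"]+c["fx"]*p[0]/p[2],c["cy"]+c["fy"]*p[1]/p[2]
ValueError: time passes only in moves, steps and waits
```

```bash
python3 - <<'E'
s=open('h.py').read()
s=s.replace('def ray','import functools\n@functools.cache\ndef info(c): return optics.camera_info(c)\ndef ray',1).replace('c=optics.camera_info(cam)','c=info(cam)')
open('h.py','w').write(s)
E
python3 m.py; python3 -c "from h import *;print(state()['time'])"
```

```text
blue ('scene', 'top') [0.4907 0.2601] [-0.0283 -0.6774  1.9204 -1.3666  0.342   0.235   1.8777  3.0884]
blue ('top',) [0.4913 0.2609] [0.0921 0.0451 1.9028 3.0981]
blue ('scene',) [0.488  0.2565] [ 0.0343  0.0411  1.9767 -1.2622]
purA ('scene', 'top') [0.4034 0.2265] [-1.4408 -0.654  -1.7031  2.7403  1.1504 -0.4117  3.621  -2.4338]
purA ('top',) [0.4021 0.2296] [ 0.1023  0.0022  3.7327 -2.4315]
purA ('scene',) [0.4042 0.2208] [-0.0615 -0.0594 -1.7459  2.828 ]
purB ('scene', 'top') [0.5356 0.3479] [ 0.3529  2.8323  0.6074  8.2792 -0.6394 -0.2604 -0.4255 -3.0008]
purB ('top',) [0.5351 0.3461] [-0.0448 -0.0913 -0.4863 -3.017 ]
purB ('scene',) [0.5486 0.3658] [ 0.0099 -0.1794  0.3702  7.8306]
blue blob [196  73  26  17 155] [209.6839  80.8516] [0.822  0.1806 0.108 ]
blue blob [195  82   7  10  49] [197.6122  86.5306] [0.8046 0.2157 0.108 ]
blue blob [202  91  13  16  82] [207.561   97.5244] [0.772  0.1857 0.108 ]
blue blob [186 113  42  24 508] [202.9232 122.7067] [0.6969 0.1976 0.108 ]
blue blob [220 123  11  11  70] [223.9857 129.1286] [0.6785 0.1358 0.108 ]
blue blob [ 29 150  68   3 134] [ 60.0522 150.709 ] [0.6098 0.6121 0.108 ]
blue blob [272 167  17  18 241] [279.8548 175.6763] [ 0.5442 -0.0278  0.108 ]
blue blob [173 184  14  14 150] [179.4667 190.98  ] [0.4965 0.2605 0.108 ]
scene [343.0, 231.6, 57.8, 43.0] 0.95 [ 0.5364 -0.2388  0.012 ]
top [344.9, 181.4, 40.5, 39.3] 0.72 [ 0.5408 -0.2369  0.012 ]
1.15
```

View pics/crop.png

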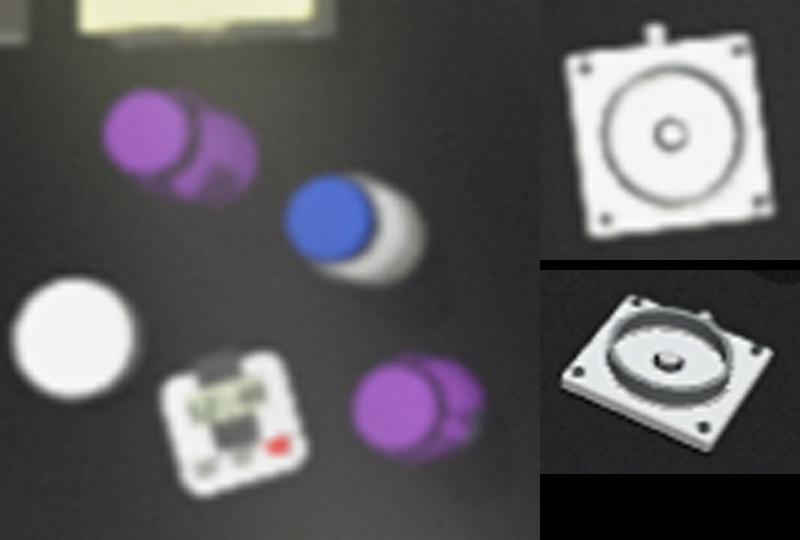

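The picture agrees with the nets: blue bottle at about (0.494, 0.259) and dock pin at about (0.541, -0.237). I'll grip the cap from above, with the closing line turned 30° away from the purple bottles.

```bash
python3 -m inch '[{"dx":-0.247,"dy":-0.145,"rz":-0.35},{"dx":-0.247,"dy":-0.145,"rz":-0.35},{"dx":-0.247,"dy":-0.145,"rz":-0.35},{"dx":-0.247,"dy":-0.145,"rz":-0.35},{"dx":-0.247,"dy":-0.145,"rz":-0.35}]' 1
python3 -c "
from h import *
s=state();print(tool([.494,.259,.2]),s['tool_pos'],s['tool_rot'],s['joint_pos'])"
```

```text
[-0.4943373  -0.28956488  0.03912986] [0.18457525 0.59710642 0.23129379] [ 9.21445487e-06  1.49328057e-01  9.88787708e-01 -6.11358647e-06] [ 1.15200280e+00  5.27119461e-02  1.61290396e+00 -2.11098955e-05
  1.47598364e+00 -1.19014174e-01]validation failed for argument at $[0]...
```

```bash
python3 -m inch '[{"dx":-0.247,"dy":-0.145,"dz":0,"rx":0,"ry":0,"rz":-0.35},{"dx":-0.247,"dy":-0.145,"dz":0,"rx":0,"ry":0,"rz":-0.35},{"dx":-0.247,"dy":-0.145,"dz":0,"rx":0,"ry":0,"rz":-0.35},{"dx":-0.247,"dy":-0.145,"dz":0,"rx":0,"ry":0,"rz":-0.35},{"dx":-0.247,"dy":-0.145,"dz":0,"rx":0,"ry":0,"rz":-0.35}]' 1
python3 -c "
from h import *
s=state();print(tool([.494,.259,.2]),s['tool_pos'],s['tool_rot'],s['joint_pos'])"
```

```text
time: 1.65
tool_pos: [0.3406, 0.4259, 0.2315]
tool_rot: [0.0, -0.113, 0.994, -0.0]
contact_force: [0.3, 0.4, 0.3]
gripper_width: 0.999
grasp_force: 0.0
[-0.14019472 -0.24627832  0.0395109 ] [0.34057207 0.42592672 0.23148484] [ 3.60745017e-04 -1.12616880e-01  9.93638416e-01 -7.49806978e-05] [ 7.60101159e-01 -1.38502316e-01  1.79796690e+00 -5.56894986e-04
  1.48164294e+00 -1.03635832e+00]
```

```bash
python3 -m inch '[{"dx":-0.14,"dy":-0.246,"dz":0.04,"rx":0,"ry":0,"rz":0},{"dx":-0.14,"dy":-0.246,"dz":0.04,"rx":0,"ry":0,"rz":0},{"dx":-0.14,"dy":-0.246,"dz":0.04,"rx":0,"ry":0,"rz":0},{"dx":-0.14,"dy":-0.246,"dz":0.04,"rx":0,"ry":0,"rz":0},{"dx":-0.14,"dy":-0.246,"dz":0.04,"rx":0,"ry":0,"rz":0}]' 1
python3 - <<'E'
from h import *
s=state();print(tool([.494,.259,.2]),s['tool_pos'],s['time'])
a=optics.grab_frame("scene")[70:200,140:270,::-1];b=optics.grab_frame("top")[140:240,130:230,::-1]
print(proj("scene",s['tool_pos']),proj("scene",[.494,.259,.114]))
cv2.imwrite("pics/above.png",np.hstack([cv2.resize(a,(400,400),interpolation=2),cv2.resize(b,(400,400),interpolation=2)]))
E
```

```text
time: 2.15
tool_pos: [0.4939, 0.2583, 0.1989]
tool_rot: [0.0, -0.111, 0.994, -0.0]
contact_force: [-0.9, 0.7, -0.0]
gripper_width: 1.001
grasp_force: 0.0
[-0.00026606  0.00082773 -0.00140599] [0.49393873 0.25830642 0.19887566] 2.15
(np.float64(199.77107087742223), np.float64(115.2916718250492)) (np.float64(202.4567242650715), np.float64(140.3624483091097))
```

View pics/above.png

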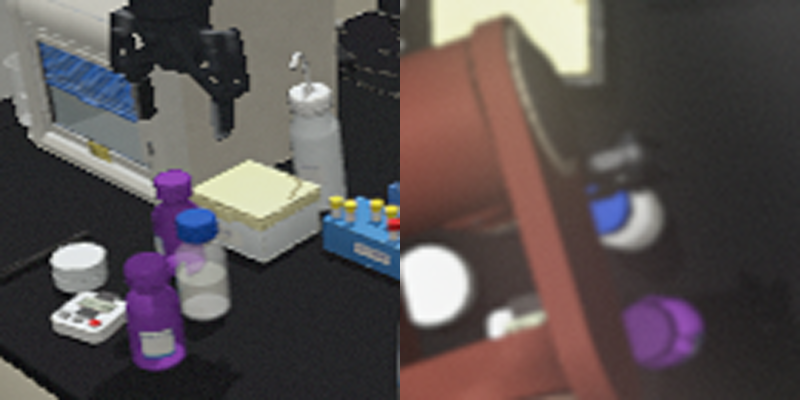

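The gripper is centred above the blue cap (scene crop 197,215, full image about 204,140) and the purple bottles are clear. Descending now.

```bash
python3 -m inch '[{"dx":-0.002,"dy":-0.001,"dz":0.04,"rx":0,"ry":0,"rz":0},{"dx":-0.002,"dy":-0.001,"dz":0.08,"rx":0,"ry":0,"rz":0},{"dx":-0.002,"dy":-0.001,"dz":0.115,"rx":0,"ry":0,"rz":0},{"dx":-0.002,"dy":-0.001,"dz":0.135,"rx":0,"ry":0,"rz":0},{"dx":-0.002,"dy":-0.001,"dz":0.146,"rx":0,"ry":0,"rz":0}]' 1
python3 - <<'E'
from h import *
a=optics.grab_frame("scene")[90:190,150:250,::-1];b=optics.grab_frame("top")[140:240,130:230,::-1]
cv2.imwrite("pics/down.png",np.hstack([cv2.resize(a,(400,400),interpolation=2),cv2.resize(b,(400,400),interpolation=2)]))
E
```

```text
time: 2.75
tool_pos: [0.4928, 0.2609, 0.081]
tool_rot: [-0.001, -0.113, 0.994, -0.0]
contact_force: [-0.2, 0.5, -0.2]
gripper_width: 1.0
grasp_force: 0.0
```

View pics/down.png

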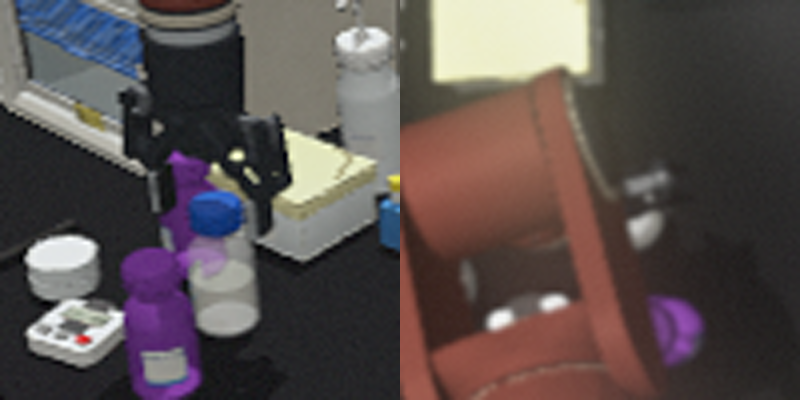

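The fingers straddle the cap, which sits at scene crop 217,212. I'll check how far it is off the TCP before closing.

```bash
python3 - <<'E'
from h import *
from scipy.optimize import least_squares
im=optics.grab_frame("scene");m=cv2.inRange(cv2.cvtColor(im,cv2.COLOR_RGB2HSV),(100,120,50),(122,255,255))[130:160,190:220]
n,l,st,ce=cv2.connectedComponentsWithStats(m);i=1+st[1:,4].argmax();print(st[i],ce[i]+[190,130])
a=np.linspace(0,2*np.pi,60)
def cen(p):
    q=np.array([proj("scene",[p[0]+.021*np.cos(t),p[1]+.021*np.sin(t),z]) for z in(.092,.114) for t in a]).astype(np.float32)
    M=cv2.moments(cv2.convexHull(q));return np.array([M['m10'],M['m01']])/M['m00']
print(cen((.494,.259)),least_squares(lambda p:cen(p)-(ce[i]+[190,130]),[.494,.259],diff_step=1e-3).x)
s=state();print(s['tool_pos'],s['time'])
E
```

```text
[  7   8  14  11 128] [203.328125 142.9375  ]
[202.7882696  143.49445071] [0.49748529 0.26053112]
[0.49420828 0.26112692 0.08311351] 2.9
```

Cap at about (0.496, 0.260) and TCP within 2 mm of it, so I'll close.

```bash
python3 -m inch '[{"dx":0,"dy":0,"dz":0,"rx":0,"ry":0,"rz":0},{"dx":0,"dy":0,"dz":0,"rx":0,"ry":0,"rz":0},{"dx":0,"dy":0,"dz":0,"rx":0,"ry":0,"rz":0},{"dx":0,"dy":0,"dz":0,"rx":0,"ry":0,"rz":0},{"dx":0,"dy":0,"dz":0,"rx":0,"ry":0,"rz":0}]' -1
python3 -m inch '[{"dx":0,"dy":0,"dz":0,"rx":0,"ry":0,"rz":0},{"dx":0,"dy":0,"dz":0,"rx":0,"ry":0,"rz":0},{"dx":0,"dy":0,"dz":0,"rx":0,"ry":0,"rz":0},{"dx":0,"dy":0,"dz":0,"rx":0,"ry":0,"rz":0},{"dx":0,"dy":0,"dz":-0.01,"rx":0,"ry":0,"rz":0}]'
```

```text
time: 3.4
tool_pos: [0.4949, 0.2608, 0.0839]
tool_rot: [0.001, -0.112, 0.994, 0.0]
contact_force: [-0.3, -1.4, 5.4]
gripper_width: 0.476
grasp_force: 60.2
time: 3.9
tool_pos: [0.4927, 0.2602, 0.0892]
tool_rot: [-0.002, -0.112, 0.994, -0.0]
contact_force: [-0.1, -0.6, -3.1]
gripper_width: 0.471
grasp_force: 60.8
```

Gripped at 40 mm, which matches the cap. Lifting.

```bash
python3 -m inch '[{"dx":0,"dy":0,"dz":-0.03,"rx":0,"ry":0,"rz":0},{"dx":0,"dy":0,"dz":-0.08,"rx":0,"ry":0,"rz":0},{"dx":0,"dy":0,"dz":-0.14,"rx":0,"ry":0,"rz":0},{"dx":0,"dy":0,"dz":-0.20,"rx":0,"ry":0,"rz":0},{"dx":0,"dy":0,"dz":-0.25,"rx":0,"ry":0,"rz":0}]'
python3 -c "
from h import *
s=state();print(tool([.43,.01,.29]),tool([.541,-.237,.29]),s['tool_pos'],s['gripper_width'])"
```

```text
time: 4.4
tool_pos: [0.4934, 0.2607, 0.2923]
tool_rot: [-0.0, -0.112, 0.994, 0.0]
contact_force: [0.5, 1.3, -2.7]
gripper_width: 0.469
grasp_force: 61.0
[ 0.1472766  -0.28769954  0.00281506] [ 0.08102792 -0.61964716  0.00268744] [0.49341125 0.26066708 0.29232572] 0.4686085368175419
```

```bash
python3 -m inch '[{"dx":0.02,"dy":-0.05,"dz":0,"rx":0,"ry":0,"rz":0},{"dx":0.05,"dy":-0.1,"dz":0,"rx":0,"ry":0,"rz":0},{"dx":0.08,"dy":-0.15,"dz":0,"rx":0,"ry":0,"rz":0},{"dx":0.11,"dy":-0.2,"dz":0,"rx":0,"ry":0,"rz":0},{"dx":0.13,"dy":-0.25,"dz":0,"rx":0,"ry":0,"rz":0}]'
python3 -m inch '[{"dx":0,"dy":-0.05,"dz":0,"rx":0,"ry":0,"rz":0},{"dx":0,"dy":-0.1,"dz":0,"rx":0,"ry":0,"rz":0},{"dx":0,"dy":-0.15,"dz":0,"rx":0,"ry":0,"rz":0},{"dx":0,"dy":-0.2,"dz":0,"rx":0,"ry":0,"rz":0},{"dx":-0.02,"dy":-0.25,"dz":0,"rx":0,"ry":0,"rz":0}]'
python3 -c "
from h import *
s=state();print(tool([.541,-.237,.29]),s['tool_pos'],s['joint_pos'])"
```

```text
time: 4.9
tool_pos: [0.4353, 0.0413, 0.2892]
tool_rot: [-0.001, -0.113, 0.994, 0.0]
contact_force: [0.4, -0.5, -3.7]
gripper_width: 0.473
grasp_force: 61.5
time: 5.4
tool_pos: [0.4963, -0.1503, 0.2895]
tool_rot: [-0.001, -0.112, 0.994, 0.001]
contact_force: [0.8, 0.4, -2.1]
gripper_width: 0.468
grasp_force: 61.6
[-0.03041495 -0.11802295 -0.00082366] [ 0.49631173 -0.15033959  0.28951351] [-4.37748562e-01 -2.31346284e-01  1.78303132e+00  8.37857306e-05
  1.59207636e+00 -2.23242565e+00]
```

```bash
python3 -m inch '[{"dx":-0.012,"dy":-0.05,"dz":0,"rx":0,"ry":0,"rz":0},{"dx":-0.03,"dy":-0.1,"dz":0,"rx":0,"ry":0,"rz":0},{"dx":-0.03,"dy":-0.118,"dz":0.04,"rx":0,"ry":0,"rz":0},{"dx":-0.03,"dy":-0.118,"dz":0.09,"rx":0,"ry":0,"rz":0},{"dx":-0.03,"dy":-0.118,"dz":0.15,"rx":0,"ry":0,"rz":0}]'
python3 -m inch '[{"dx":0,"dy":0,"dz":0.02,"rx":0,"ry":0,"rz":0},{"dx":0,"dy":0,"dz":0.03,"rx":0,"ry":0,"rz":0},{"dx":0,"dy":0,"dz":0.03,"rx":0,"ry":0,"rz":0}]'
cat > look.py <<'E'
from h import *
import sys
ims={c:optics.grab_frame(c) for c in("scene","top")}
s=state();print(tool([.541,-.237,.095]),s['tool_pos'],s['time'])
for c in ims:
    print(c,"pin",proj(c,[.541,-.237,.018]),[np.round(b["bbox"],1) for b in nets.boxes_of(c,"dock")[:1]],[np.round(b["bbox"],1) for b in nets.boxes_of(c,"small_bottle") if b["bbox"][0]>300])
a=ims["scene"][150:270,290:410,::-1];b=ims["top"][130:230,290:390,::-1]
cv2.imwrite(f"pics/{sys.argv[1]}.png",np.hstack([cv2.resize(a,(400,400),interpolation=2),cv2.resize(b,(400,400),interpolation=2)]))
E
python3 look.py dock1
```

```text
time: 5.9
tool_pos: [0.5423, -0.2363, 0.1696]
tool_rot: [0.001, -0.112, 0.994, -0.0]
contact_force: [0.6, 0.3, -3.0]
gripper_width: 0.474
grasp_force: 61.9
time: 6.2
tool_pos: [0.5419, -0.2353, 0.1465]
tool_rot: [-0.0, -0.112, 0.994, 0.0]
contact_force: [0.5, -0.8, -2.8]
gripper_width: 0.467
grasp_force: 61.8
[ 0.00341098 -0.00011666  0.06793046] [ 0.54343552 -0.23618152  0.14935222] 6.3
scene pin (np.float64(343.6860568413746), np.float64(228.66485983902322)) [array([342.6, 231.6,  57.5,  41.1])] [array([348.9, 198.4,  27.2,  51.8])]
top pin (np.float64(345.38340912372564), np.float64(181.12635349418505)) [array([344.5, 179.3,  38. ,  38.6])] []
```

View pics/dock1.png

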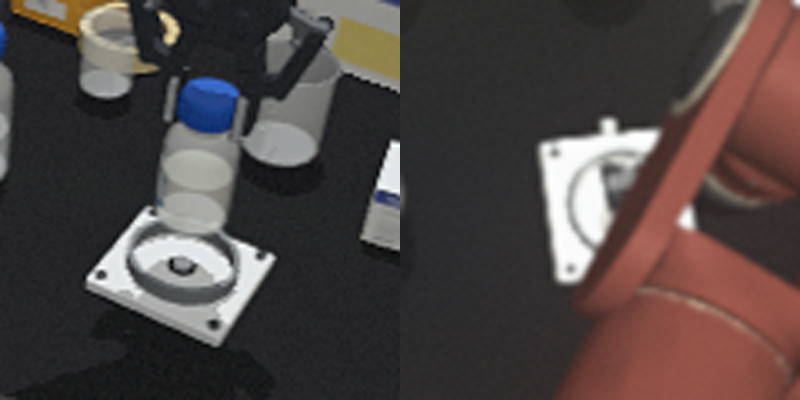

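The bottle hangs over the nest with its base at crop 193,225 and the pin at crop 182,264 (full image about 344.6,229.2, against a predicted 343.7,228.7). I'll check for lateral offset and tilt.

```bash
python3 - <<'E'
from h import *
p=[.5427,-.236]
for z in(.0655,.0655+.103):
    u,v=proj("scene",p+[z]);print((u-290)/.3,(v-150)/.3)
a=np.linspace(0,6.28,60);q=np.array([proj("scene",[p[0]+r*np.cos(t),p[1]+r*np.sin(t),.0655+z]) for r,z in((.027,0),(.027,.065),(.021,.092),(.021,.114)) for t in a])
print((q.min(0)+q.max(0))/2,np.ptp(q,axis=0))
E
```

```text
187.69322921607892 213.85520301361606
208.54739048140289 101.7348187458031
[348.9948339  196.47425543] [27.28042482 49.69254969]
```

Position and tilt match the model, so I'll lower gently.

```bash
python3 -m inch '[{"dx":0.001,"dy":0,"dz":0.012,"rx":0,"ry":0,"rz":0},{"dx":0.001,"dy":0,"dz":0.024,"rx":0,"ry":0,"rz":0},{"dx":0.001,"dy":0,"dz":0.036,"rx":0,"ry":0,"rz":0},{"dx":0.001,"dy":0,"dz":0.046,"rx":0,"ry":0,"rz":0},{"dx":0.001,"dy":0,"dz":0.05,"rx":0,"ry":0,"rz":0}]'
python3 -m inch '[{"dx":0,"dy":0,"dz":0,"rx":0,"ry":0,"rz":0},{"dx":0,"dy":0,"dz":0.003,"rx":0,"ry":0,"rz":0},{"dx":0,"dy":0,"dz":0.005,"rx":0,"ry":0,"rz":0}]'
python3 look.py dock2
```

```text
time: 7.0
tool_pos: [0.5402, -0.2351, 0.1044]
tool_rot: [-0.001, -0.112, 0.994, 0.001]
contact_force: [-0.8, -0.1, -3.1]
gripper_width: 0.468
grasp_force: 61.9
time: 7.3
tool_pos: [0.5415, -0.2359, 0.1029]
tool_rot: [0.0, -0.112, 0.994, -0.0]
contact_force: [-0.5, 0.6, -4.0]
gripper_width: 0.47
grasp_force: 61.9
[ 0.00067078 -0.00145157  0.00951273] [ 0.54126244 -0.23574752  0.10261011] 7.4
scene pin (np.float64(343.6860568413746), np.float64(228.66485983902322)) [array([342.4, 232.1,  57.9,  37.7])] [array([345.6, 211.4,  21.5,  48.8])]
top pin (np.float64(345.38340912372564), np.float64(181.12635349418505)) [array([346. , 181.2,  37. ,  37.2])] []
```

View pics/dock2.png

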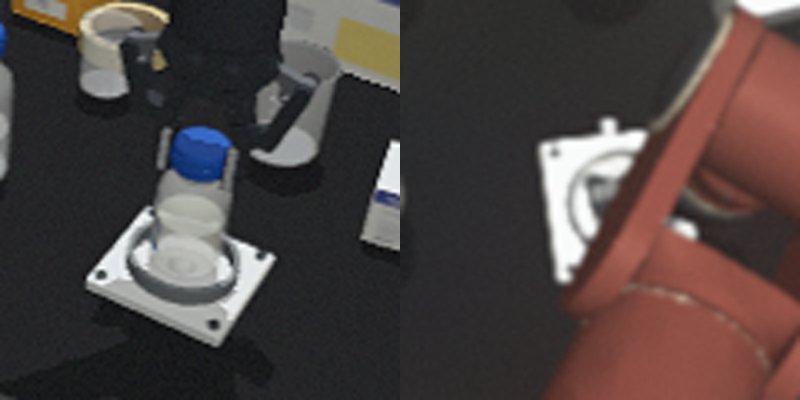

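The bottle is inside the nest ring, centred near crop 185,262, just above the pin. I'll continue in small steps until it touches the floor.

```bash
python3 -m inch '[{"dx":0,"dy":0,"dz":0.002,"rx":0,"ry":0,"rz":0},{"dx":0,"dy":0,"dz":0.004,"rx":0,"ry":0,"rz":0},{"dx":0,"dy":0,"dz":0.006,"rx":0,"ry":0,"rz":0},{"dx":0,"dy":0,"dz":0.006,"rx":0,"ry":0,"rz":0}]'
python3 -m inch '[{"dx":0,"dy":0,"dz":0.001,"rx":0,"ry":0,"rz":0},{"dx":0,"dy":0,"dz":0.002,"rx":0,"ry":0,"rz":0},{"dx":0,"dy":0,"dz":0.002,"rx":0,"ry":0,"rz":0}]'
```

```text
time: 8.0
tool_pos: [0.5411, -0.2357, 0.0974]
tool_rot: [-0.0, -0.112, 0.994, 0.0]
contact_force: [0.2, -0.4, -2.1]
gripper_width: 0.469
grasp_force: 61.9
time: 8.3
tool_pos: [0.5412, -0.2357, 0.0961]
tool_rot: [-0.0, -0.112, 0.994, 0.0]
contact_force: [-0.4, -0.2, -2.0]
gripper_width: 0.463
grasp_force: 62.1
```

```bash
python3 -m inch '[{"dx":0,"dy":0,"dz":0.001,"rx":0,"ry":0,"rz":0},{"dx":0,"dy":0,"dz":0.0015,"rx":0,"ry":0,"rz":0},{"dx":0,"dy":0,"dz":0.0015,"rx":0,"ry":0,"rz":0}]'
python3 -m inch '[{"dx":0,"dy":0,"dz":0.001,"rx":0,"ry":0,"rz":0},{"dx":0,"dy":0,"dz":0.001,"rx":0,"ry":0,"rz":0},{"dx":0,"dy":0,"dz":0.001,"rx":0,"ry":0,"rz":0}]'
```

```text
time: 8.6
tool_pos: [0.5417, -0.2358, 0.096]
tool_rot: [0.0, -0.112, 0.994, -0.0]
contact_force: [-1.5, 1.3, 3.0]
gripper_width: 0.464
grasp_force: 62.5
time: 8.9
tool_pos: [0.542, -0.2359, 0.0959]
tool_rot: [0.001, -0.112, 0.994, -0.0]
contact_force: [-2.5, 1.7, 6.6]
gripper_width: 0.471
grasp_force: 63.1
```

The push of 6.6 N shows it is resting on the floor. I'll relax slightly, open, then retreat upward.

```bash
python3 -m inch '[{"dx":0,"dy":0,"dz":-0.001,"rx":0,"ry":0,"rz":0},{"dx":0,"dy":0,"dz":-0.001,"rx":0,"ry":0,"rz":0}]'
python3 -m inch '[{"dx":0,"dy":0,"dz":0,"rx":0,"ry":0,"rz":0},{"dx":0,"dy":0,"dz":0,"rx":0,"ry":0,"rz":0},{"dx":0,"dy":0,"dz":0,"rx":0,"ry":0,"rz":0},{"dx":0,"dy":0,"dz":0,"rx":0,"ry":0,"rz":0},{"dx":0,"dy":0,"dz":0,"rx":0,"ry":0,"rz":0}]' 1
python3 -m inch '[{"dx":0,"dy":0,"dz":-0.01,"rx":0,"ry":0,"rz":0},{"dx":0,"dy":0,"dz":-0.04,"rx":0,"ry":0,"rz":0},{"dx":0,"dy":0,"dz":-0.08,"rx":0,"ry":0,"rz":0},{"dx":0,"dy":0,"dz":-0.13,"rx":0,"ry":0,"rz":0},{"dx":0,"dy":0,"dz":-0.18,"rx":0,"ry":0,"rz":0}]' 1
python3 -m inch '[{"dx":0,"dy":0,"dz":-0.02,"rx":0,"ry":0,"rz":0},{"dx":0.04,"dy":0,"dz":-0.04,"rx":0,"ry":0,"rz":0},{"dx":0.09,"dy":0,"dz":-0.04,"rx":0,"ry":0,"rz":0},{"dx":0.14,"dy":0,"dz":-0.04,"rx":0,"ry":0,"rz":0},{"dx":0.18,"dy":0,"dz":-0.04,"rx":0,"ry":0,"rz":0}]' 1
python3 look.py end
```

```text
time: 9.1
tool_pos: [0.5417, -0.2358, 0.0959]
tool_rot: [0.001, -0.112, 0.994, -0.0]
contact_force: [-1.5, 1.7, 6.0]
gripper_width: 0.468
grasp_force: 62.4
time: 9.6
tool_pos: [0.5411, -0.2357, 0.0947]
tool_rot: [-0.0, -0.112, 0.994, 0.0]
contact_force: [0.8, 0.4, -0.4]
gripper_width: 1.001
grasp_force: 0.0
time: 10.1
tool_pos: [0.5409, -0.2355, 0.2406]
tool_rot: [-0.0, -0.112, 0.994, 0.0]
contact_force: [-0.5, -0.6, 0.9]
gripper_width: 0.997
grasp_force: 0.0
time: 10.6
tool_pos: [0.399, -0.2678, 0.2703]
tool_rot: [-0.0, -0.112, 0.994, 0.0]
contact_force: [-0.5, -0.5, 1.3]
gripper_width: 0.998
grasp_force: 0.0
[-0.18296354 -0.00109978  0.21901817] [ 0.39820645 -0.26832135  0.27036905] 10.7
scene pin (np.float64(343.6860568413746), np.float64(228.66485983902322)) [array([341.8, 230.9,  54.4,  39. ])] [array([346.9, 213.4,  22.9,  47.4])]
top pin (np.float64(345.38340912372564), np.float64(181.12635349418505)) [array([345.6, 182.1,  36.1,  37.2])] [array([351. , 179.8,  25.6,  19.1])]
```

View pics/end.png

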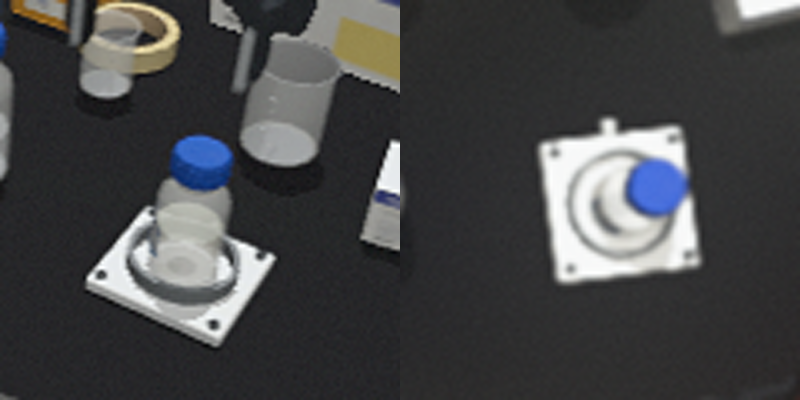

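The bottle stands in the nest with the gripper clear. One numeric check of cap against pin before handing in.

```bash
python3 - <<'E'
from h import *
for p in ([.541,-.237],):
    for z in(.012,.126): print(z,[np.round(proj(c,p+[z]),1) for c in("top","scene")])
print("cap from top",ray("top",354.3,176.8,.126),"floor/pin fit; scene cap top obs",290+201*.3,150+152*.3)
m=cv2.inRange(cv2.cvtColor(optics.grab_frame("top"),cv2.COLOR_RGB2HSV),(100,120,60),(122,255,255))
n,l,st,ce=cv2.connectedComponentsWithStats(m)
for i in range(1,n):
    if st[i,4]>40 and 160<ce[i][1]<210: print(ce[i],ray("top",*ce[i],.124))
E
```

```text
0.012 [array([344.9, 181.3]), array([343.4, 230.4])]
0.126 [array([354.4, 176.9]), array([349.9, 195.5])]
cap from top [ 0.54114332 -0.23666801  0.126     ] floor/pin fit; scene cap top obs 350.3 195.6
[279.85477178 175.67634855] [ 0.54213185 -0.02694333  0.124     ]
[353.62987013 176.44805195] [ 0.54237703 -0.23530657  0.124     ]
```

The cap lies exactly over the pin in both views, so the bottle is upright and seated. The large bottle's blob is at the same pixel as at the start.

```bash
python3 -c "
from plant import ticket
print(ticket.job_done())"
```

```text
the job is handed in; nothing more can be done
None
```

I set the small bottle down gently in the dock's nest, let go and handed the job in; the last pictures show it upright over the pin and the large bottle unmoved, but the hand-in returned no verdict.

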